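Park the index plunger of a plate slide and send the tray home

ROBOT

A 6-joint arm with a two-finger parallel gripper is mounted at the origin on a cart in front of the work surface, level with it; the furniture and walls round the work are solid. World frame = base frame: x ahead of the robot, y to its left, z up, the work surface at z = 0. Lengths are in m, angles in rad, forces in N, time in s.
With the tool pointing down it reaches from about 0.25 to 0.725 m from the base axis. Payload 4 kg.
Tool frame: the origin (TCP) lies on the centre line of the jaws, within the pads' length; the fingertips stand 11 mm ahead of it and the grasp point (between the pads) lies 8 mm behind it; z points along the fingers, x is the direction in which the jaws open and shut, and the axes are right-handed (so a half turn about z gives the same grasp; the last joint's range is limited). The gripper opens to 85 mm and grips with 20 to 120 N. Pads are 22 mm wide; open, the fingers measure 114 mm over their backs; the gripper's body (76 mm by 85 mm) begins 54 mm behind the grasp point. The pads swing forward as they close: fully open they stand 13 mm farther back than shut.
Start: joints at [1.253, 0.241, 0.005, 1.335, 0, 1.571], TCP at [0.156, 0.475, 0.242] pointing down, gripper open.
Joint ranges: [-2.72, 2.72], [-1.05, 1.87], [-1.09, 1.28], [-1.99, 2.15], [-1.42, 1.44], [-3.14, 3.14]. Speed limits (rad/s): [2.79, 2.79, 3.14, 3.14, 3.14, 3.14].

INTERFACE

Orientations are given as a unit quaternion [x, y, z, w].
In Python, from workcell import bot, viewer, order gives the robot as it stands. The module is installed in compiled form; this text tells all that it offers.
- The arm moves only by the tool send_rows, never from a script. Its argument "increments" is a list that holds one entry, the list of rows, each a list of 4 numbers: the shift along the tool's x, y, z in m, then the turn about the tool's z in degrees. A call has exactly 8 rows; each row shifts and turns the pose as measured when the row begins, along the tool's axes as they then stand; what a row does not reach is not made up. A row lasts 1/10 s, in which the tool goes at most 50 mm and 8.59 degrees, less where a joint would pass 70% of its speed; a pose out of reach is approached as far as the arm can. A call is refused whole if a number of a shift passes 0.05 or a number of a turn 8.59, either way. A call with a gripper value outside its range is refused whole. "hand" is the closure, from -1 (fully open) to 1 (shut), so that 0 is half open, set as the call begins (left out, the last holds). The fingers move at their own pace and stop on an object; the grip force is fixed at half the most. Time passes only in rows, so rows that do not move let the fingers close, or fill a call up. It gives the time, the measured TCP pose, the force and the opening at its end, in the units of the state.
- bot.get_obs(): the state, without advancing time (a new reading comes with each control period).
- viewer.camera(name): name is "scene" or "top" or "wrist"; returns a dict with "image" (400x640x3 uint8, red, green, blue), "range_z" (400x640 float32, m along the optical axis (not along the pixel's ray), 0 where there is no reading), "camera_matrix" (3x3 intrinsics, pixels), "eye" and "rotation" of the camera in the world. Camera axes: x right, y down, z forward; pixel columns grow to the right and rows downward; lengths in m; the calibration is good to about 2 mm. A picture is of the moment at which its call begins.
- order.job_done(): hands the job in, once; it reports no verdict.
The state is a dict: "clock": time; "joint_pos": joint angles; "joint_vel": joint speeds; "tau": joint torques, N m; "eef_pos": TCP position; "tool_rot": TCP orientation; "ft_force": force on the tool from outside, world axes, zero at the start; "ft_torque": the same for the moment, N m; "grip_width": finger opening in m.
Only numpy, scipy, OpenCV 4.12 (cv2) and the standard library are available. Lean on these libraries where they do the work, as an engineer would, in place of code of your own. Each camera call takes 0.05 s, during which the arm holds its last target.

TASK

Unlock the plate slide and move its tray: pull the sprung index plunger up by its black T-handle, twist it counter-clockwise (seen from above) until its cross pin can be let down into the shallow rest notch of the collar, and let go, so that the plunger stays retracted by itself; feel for the notch and handle the plunger gently, neither hauling it against its top stop nor wrenching or slamming the pin against the collar. Then slide the tray with its plate gently to the left, fully home against the far stop, and let go, leaving the plunger parked and the loose things round about where they stand.

Things in the scene. Friction and masses are not known exactly. Their poses are not given: they have to be found in the camera images.
- stage: Fixed plate slide: aluminium base 172 (x) x 320 (y) x 10 mm, two rails, dark stop blocks at both ends and, on the robot's side, a dark bracket 50 mm long (top 49 mm above the worktop) that carries the plunger. Origin on the worktop under the slide; its y axis is the way the tray slides home (the robot's left). Plunger axis: vertical, at x = -62, y = 0 mm in this frame.
- t_grip (a point): Centre of the bar of the plunger's black T-handle, 92 mm above the worktop when down. Bar 12 mm thick, 44 mm long (this point's y axis runs along it and turns with it), 26 mm tall; a neck 12 mm thick joins it from below. The steel collar below is 32 mm across, its top 65 mm above the worktop, 14 mm under the bar when down: keep finger ends above it.
- plunger_lift (a joint): Lift of the plunger in m: 0 down, locking the tray. The spring pulls down with 6 N at 0 and 0.3 N more per mm, plus damping of 4 N at 0.1 m/s. Below 0.012 the cross pin is inside the collar, above it is clear of the collar's top; at 0.016 a shoulder meets the bracket (hard stop). Seated in the notch it reads about 0.009, on the collar's top (not parked) 0.012.
- t_handle (a joint): Turn of T-handle and cross pin in rad, counter-clockwise from above positive; 0 when the bar lies along the stage's y axis (start: within 0.08). Down, it can turn 0.1 to 0.7, as the collar is set, before meeting the sides of the collar's window. The collar was clamped by hand: its rest notch lies somewhere from 0.82 to 1.48, and the pin seats only within about 0.06 of the notch's middle.
- cross_pin: Steel working end of the plunger: square cross pin 4 mm thick, 36 mm long, parallel to the bar and 37 mm below its centre, in a collar with two opposite windows and two rest notches 3 mm deep; below it a shoulder and the 8 mm index tip in a hole of the tray. Origin on the plunger axis, at worktop level when down. Over 28 N between it and collar, bracket or tray is rough handling.
- tray (a joint): Position of the aluminium tray in m along the stage's y axis: 0 as found, 0.080 home against the left stop. It stays where it is left; sliding it takes about 3 N plus 12 N per m/s. It must not go faster than 0.2 m/s.
- push_post (a point): Top centre of the tray's push post: an upright steel pin 14 mm thick, 45 mm tall (top 67 mm above the worktop), free all round, at the tray's right end, 90 mm to the right of the middle of the white well plate (86 x 128 x 15 mm) in the tray. Push it towards the stage's +y, or pinch it from above.
- reagent_amber: Loose bystander: amber reagent bottle, 42 mm wide, 81 mm tall, to the right. Origin at the centre of its underside.
- petri_dish: Loose bystander: petri dish 61 mm wide, 15 mm high, to the left. Origin at the centre of its underside.
- reagent_drop: Loose bystander: white dropper bottle, 33 mm wide, 69 mm tall, to the left. Origin at the centre of its underside.
- forceps: Loose bystander: steel forceps 122 mm long lying on the worktop to the right of the slide. Origin at the centre of their underside.
- plate: White well plate 86 x 128 x 15 mm lying loose in the tray between eight low corner lips, 6 mm high. Origin at the centre of its underside. It stays in the tray.
- nest (a point): Middle of the tray's nest, on the tray's top face, 22 mm above the worktop: the plate's place, 40 mm to the right of the stage's origin at the start.
Mind the look-alikes: they are no part of the job. Leave any blue or orange look-alike of the plate alone.

How it is judged:
By the outcome, as a careful person would: the job done as asked, in the order asked, and still so for the second after the job is handed in, with the robot touching nothing.
It also fails if it takes over 61 s, if anything falls off the work surface, if the arm or the gripper's body presses on something with over 40 N, if the wrist force passes 120 N, or if a joint passes its speed limit or range.

## Working session

There is one attempt and no reset: what is moved stays moved. The work goes in short steps, Python scripts to look and compute and a tool call to move; the robot and the scene stay as the last step left them, time stands still between calls to the robot, and variables do not carry over. Pictures are saved under pics/ and viewed, and the job is handed in when it is done.

Besides the shell and the picture viewer there is one more tool, called after ">>>" as name(argument=value, ...), one argument or row to a line, values as JSON. send_rows: Moves the arm, as the interface text tells. Its arguments: {"type":"object","properties":{"increments":{"type":"array","items":{"type":"array","items":{"type":"array","items":{"type":"number"}}}},"hand":{"type":"number"}},"required":["increments"]}

```bash
mkdir -p pics; cat > h.py <<'E'
import numpy as np, cv2
from workcell import bot, viewer, order
def shot(n,f):
    d=viewer.camera(n); cv2.imwrite('pics/'+f+'.png',d['image'][:,:,::-1]); np.savez('pics/'+f+'.npz',**d); return d
def load(f): return dict(np.load('pics/'+f+'.npz'))
def plane(d,u,v,z):
    K=d['camera_matrix'];r=d['rotation']@np.linalg.inv(K)@np.array([u,v,1.]);e=d['eye'];return e+r*(z-e[2])/r[2]
def pts(d):
    K=d['camera_matrix'];v,u=np.mgrid[0:400,0:640];Z=d['range_z']
    c=np.stack([(u-K[0,2])/K[0,0]*Z,(v-K[1,2])/K[1,1]*Z,Z],-1);return c@d['rotation'].T+d['eye']
E
python3 - <<'E'
from h import *
for n in('scene','top','wrist'):
    d=shot(n,n+'0');print(n,d['eye'].round(3),d['rotation'].round(3).tolist(),d['camera_matrix'][0,0])
o=bot.get_obs();print(o)
E
```

```text
scene [-0.371 -0.508  0.827] [0.779, -0.436, 0.221, -0.392] 475.17728784772794
top [0.321 0.03  1.349] [0.714, -0.696, 0.054, -0.048] 507.3392895272669
wrist [0.081 0.499 0.373] [0.8, 0.579, 0.092, 0.129] 335.16888064210485
{'clock': 0.15, 'joint_pos': array([1.25296150e+00, 2.41247596e-01, 4.04456891e-03, 1.33520046e+00,
       5.75389980e-07, 1.57082160e+00]), 'joint_vel': array([-2.15716251e-04, -1.14780704e-03,  5.34812869e-03,  1.24719116e-03,
        6.21625094e-05,  2.03182004e-04]), 'tau': array([-5.01431914e-04, -3.72635293e+01,  2.52638930e+01,  1.23463443e-02,
       -4.21604989e-05, -1.79185413e-06]), 'eef_pos': array([0.15611246, 0.47452355, 0.24161777]), 'tool_rot': array([ 8.10102995e-01,  5.86287039e-01, -6.51140366e-04,  4.70912679e-04]), 'ft_force': array([0.45081871, 0.52152914, 0.19691111]), 'ft_torque': array([ 0.01300331,  0.03244567, -0.04031896]), 'grip_width': 0.08543672929652413}
```

```bash
cat >> h.py <<'E'
from scipy.spatial.transform import Rotation as R
def fix(d):
    d['rotation']=np.array(d['rotation'])
    if d['rotation'].size==4: d['rotation']=R.from_quat(d['rotation']).as_matrix()
    return d
_s=shot;_l=load
def shot(n,f): return fix(_s(n,f))
def load(f): return fix(_l(f))
E
python3 -c "
from h import *
d=load('top0');print(d['rotation'].round(2))"
```

```text
[[ 0.03 -0.99  0.14]
 [-1.   -0.03 -0.01]
 [ 0.01 -0.14 -0.99]]
```

View pics/top0.png

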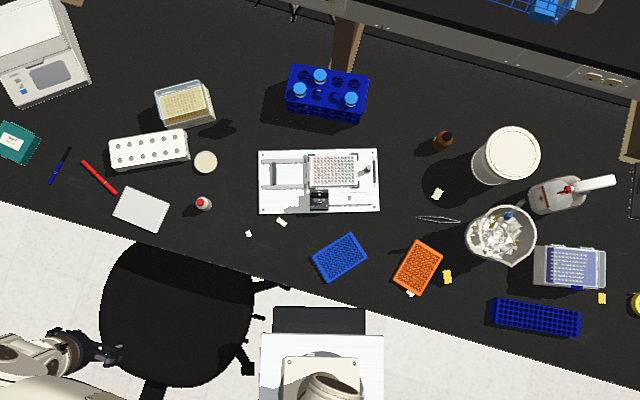

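View pics/scene0.png

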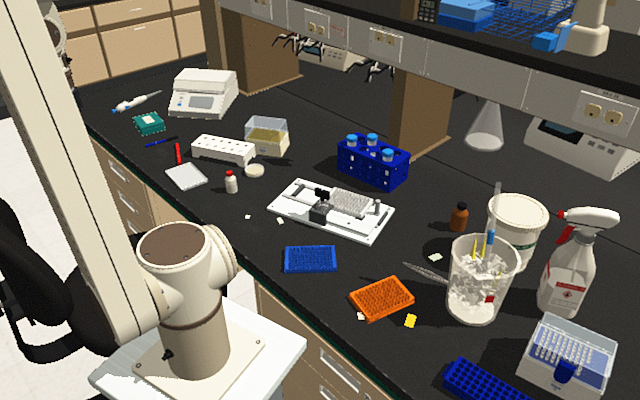

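The stage is at top (258–380, 148–215), with the black plunger at about (319, 200), the well plate at (333, 170) and the post at about (366, 171). The look-alikes are the blue plate at (340, 257) and the orange one at (417, 267). I'll take a close crop to confirm.

```bash
python3 - <<'E'
from h import *
d=load('top0');im=d['image'][:,:,::-1]
cv2.imwrite('pics/c1.png',cv2.resize(im[140:222,250:390],None,fx=5.5,fy=5.5,interpolation=cv2.INTER_CUBIC))
P=pts(d)
# heights map
for v in range(184,216,2): print(v,[int(P[v,u,2]*1000) for u in range(304,336,2)])
print()
for v in range(160,186,2): print(v,[int(P[v,u,2]*1000) for u in range(354,382,2)])
d=load('scene0');im=d['image'][:,:,::-1]
cv2.imwrite('pics/c2.png',cv2.resize(im[170:250,255:405],None,fx=5,fy=5,interpolation=cv2.INTER_CUBIC))
E
```

```text
184 [12, 15, 20, 25, 38, 37, 38, 38, 38, 37, 35, 35, 40, 38, 37, 38]
186 [14, 13, 25, 19, 33, 29, 30, 28, 29, 21, 26, 24, 27, 22, 22, 24]
188 [13, 8, 25, 27, 31, 33, 21, 21, 23, 20, 20, 24, 23, 20, 22, 20]
190 [7, 7, 24, 47, 50, 50, 48, 49, 51, 48, 48, 40, 44, 23, 18, 19]
192 [8, 7, 20, 49, 101, 101, 105, 65, 55, 67, 51, 40, 47, 26, 25, 20]
194 [12, 10, 21, 53, 106, 110, 100, 107, 104, 112, 104, 104, 107, 22, 20, 21]
196 [11, 7, 18, 49, 98, 103, 104, 104, 101, 99, 108, 105, 98, 22, 24, 18]
198 [6, 8, 19, 52, 50, 49, 49, 76, 78, 53, 49, 45, 50, 25, 23, 19]
200 [5, 8, 17, 44, 49, 52, 57, 53, 49, 63, 65, 47, 48, 24, 20, 19]
202 [8, 6, 19, 52, 44, 47, 63, 62, 69, 62, 51, 46, 48, 23, 20, 20]
204 [11, 13, 27, 50, 50, 50, 49, 50, 44, 50, 46, 46, 50, 21, 23, 23]
206 [11, 13, 9, 53, 54, 47, 50, 50, 49, 47, 48, 49, 49, 3, 10, 8]
208 [10, 8, 1348, 50, 41, 44, 48, 43, 51, 51, 50, 49, 46, 13, 12, 6]
210 [15, 5, 7, 26, 31, 27, 22, 24, 24, 23, 22, 22, 13, 10, 10, 9]
212 [7, 9, 8, 8, 12, 12, 11, 11, 1348, 10, 12, 9, 10, 9, 16, 9]
214 [-2, 3, 3, 0, -2, 3, -1, -1, 5, 0, 4, 0, 5, 2, 1, -1]

160 [33, 36, 28, 24, 23, 25, 22, 22, 26, 18, 13, 15, 0, -1]
162 [34, 35, 22, 23, 18, 22, 14, 25, 23, 19, 17, 9, -1, -3]
164 [37, 40, 24, 18, 25, 22, 22, 25, 22, 14, 16, 10, -1, 2]
166 [35, 37, 24, 22, 26, 14, 19, 64, 62, 24, 19, 9, 6, 0]
168 [35, 40, 19, 23, 25, 1348, 54, 64, 71, 20, 17, 10, -3, -2]
170 [41, 41, 15, 1348, 23, 28, 44, 58, 46, 29, 16, 13, -2, 0]
172 [38, 36, 19, 21, 20, 28, 31, 28, 23, 24, 18, 11, -3, 1]
174 [36, 37, 24, 23, 28, 17, 25, 21, 1348, 22, 19, 11, 0, 3]
176 [40, 36, 22, 21, 24, 20, 23, 22, 17, 20, 17, 9, -5, 1]
178 [37, 34, 23, 22, 21, 23, 22, 20, 17, 20, 17, 14, 1, -5]
180 [33, 36, 25, 20, 25, 21, 22, 18, 17, 18, 15, 15, 8, 2]
182 [39, 37, 21, 22, 21, 19, 20, 16, 22, 20, 18, 10, 13, -2]
184 [35, 34, 18, 26, 23, 23, 23, 18, 18, 21, 13, 9, 12, 0]
```

View pics/c1.png

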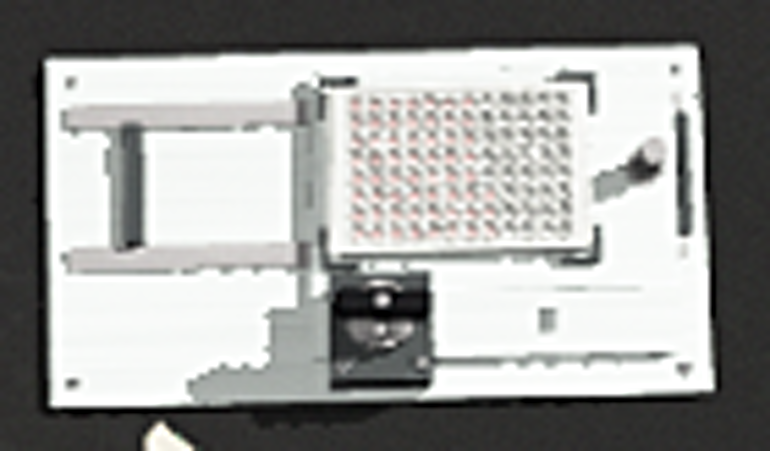

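View pics/c2.png

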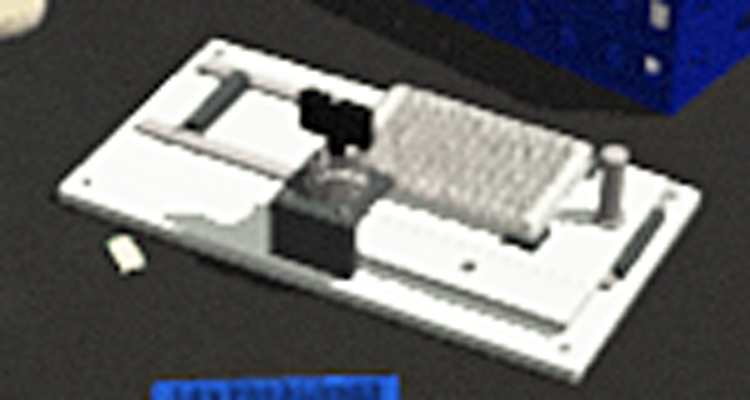

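The close crop shows the black T-handle above the dark bracket (crop 383, 300), the real plate in the tray, and the post (crop 648, 155). The blue and orange plates lie outside the slide. Next I'll measure positions.

```bash
python3 - <<'E'
from h import *
d=load('top0');P=pts(d);z=P[...,2]
# stage corners: px from crop -> full
c=[(45,60),(697,46),(714,392),(52,407)]
C=np.array([plane(d,250+u/5.5,140+v/5.5,.010) for u,v in c]);print('corners',C.round(4))
print('edges',np.linalg.norm(np.roll(C,-1,0)-C,axis=1),'ctr',C.mean(0))
# brightness mask for precise
g=d['image'].min(2); m=((g>150)|((z>0.006)&(z<.15)))
sub=np.zeros_like(m);sub[140:222,250:390]=m[140:222,250:390]
pp=P[sub&(z>.004)&(z<.015)][:,:2].astype(np.float32);r=cv2.minAreaRect(pp);print('rect',r)
v,u=np.where(z[186:206,304:336]>.09);v+=186;u+=304
print(sorted(set(v)),u.min(),u.max())
B=np.array([plane(d,a,b,.105) for a,b in zip(u,v)]);print('bar',B.mean(0),cv2.minAreaRect(B[:,:2].astype(np.float32)))
v,u=np.where((z[160:176,360:378]>.052)&(z[160:176,360:378]<.1));print('post',plane(d,u.mean()+360,v.mean()+160,.06),len(u))
print('post top by crop',plane(d,250+652/5.5,140+150/5.5,.067))
d2=load('scene0');P2=pts(d2)
g=P2[170:250,255:405]
mm=(g[...,2]>.085)&(g[...,2]<.12)&(g[...,0]<.5);print('scene bar',g[mm].mean(0),mm.sum())
v,u=np.where(mm);Q=g[mm];print(Q.min(0),Q.max(0))
E
```

```text
corners [[ 0.6284  0.1837  0.01  ]
 [ 0.6442 -0.1362  0.01  ]
 [ 0.4733 -0.1458  0.01  ]
 [ 0.4577  0.1732  0.01  ]]
edges [0.32025915 0.17118037 0.31939314 0.17103412] ctr [0.55087653 0.0187102  0.01      ]
rect ((0.553739070892334, 0.016437113285064697), (0.22036829590797424, 0.3723446726799011), 1.6147128343582153)
[np.int64(192), np.int64(193), np.int64(194), np.int64(195), np.int64(196), np.int64(197), np.int64(200), np.int64(204)] 307 328
bar [0.49910507 0.01768829 0.105     ] ((0.49469122290611267, 0.02051510661840439), (0.04795997962355614, 0.029080146923661232), 77.36177062988281)
post [ 0.58100571 -0.10893783  0.06      ] 29
post top by crop [ 0.57996739 -0.10842802  0.067     ]
scene bar [0.49593884 0.0160575  0.09695135] 109
[ 0.49221669 -0.00554712  0.08510657] [0.49993564 0.03810212 0.10885969]
```

```bash
python3 - <<'E'
from h import *
d=load('top0')
f=lambda u,v,z:plane(d,250+u/5.5,140+v/5.5,z)[:2].round(4)
print('bracket',f(330,272,.049),f(432,270,.049),f(433,384,.049),f(332,388,.049))
print('collar L/R/bottom',f(347,322,.065),f(414,322,.065),f(381,348,.065))
print('bar LR',f(331,303,.105),f(430,299,.105),'top/bot',f(381,284,.105),f(381,318,.105),'knob',f(383,299,.105))
print('plate',f(328,88,.037),f(585,82,.037),f(590,248,.037),f(330,254,.037))
# scene bar rays
d2=load('scene0')
h=lambda u,v,z:plane(d2,255+u/5,170+v/5,z)[:2].round(4)
print('scene bar top ends',h(303,92,.105),h(371,115,.105),'post',h(614,148,.067),'stage corners',h(215,40,.01),h(700,190,.01),h(578,378,.01),h(60,193,.01))
P=pts(d2);
E
```

```text
bracket [0.521  0.0409] [ 0.5232 -0.0072] [ 0.4691 -0.0088] [0.466  0.0384]
collar L/R/bottom [0.4952 0.0322] [0.496  0.0011] [0.4835 0.0161]
bar LR [0.4982 0.0396] [ 0.5012 -0.005 ] top/bot [0.5075 0.0173] [0.492  0.0169] knob [0.5007 0.0162]
plate [0.6121 0.0443] [ 0.6185 -0.0791] [ 0.5377 -0.0826] [0.5315 0.0412]
scene bar top ends [0.4951 0.0317] [ 0.496  -0.0092] post [ 0.5839 -0.1094] stage corners [0.6275 0.1778] [ 0.645  -0.1381] [ 0.468  -0.1498] [0.454  0.1672]
```

```bash
cat > mv.py <<'E'
from h import *
# go(target xyz, yaw deg (tool x axis), n rows): print rows in tool axes, assuming rows are reached
def st():
    o=bot.get_obs();Rm=R.from_quat(o['tool_rot']).as_matrix()
    return o,o['eef_pos'],np.degrees(np.arctan2(Rm[1,0],Rm[0,0])),Rm
def go(t,yaw,n):
    o,p,y0,Rm=st();print('now',p.round(4),'yaw',round(y0,2),'j',o['joint_pos'].round(3),'t',round(o['clock'],2),'tilt',Rm[:,2].round(4))
    dy=(yaw-y0+180)%360-180
    for i in range(n):
        y=np.radians(y0+dy*i/n);x=np.array([np.cos(y),np.sin(y)]);yy=np.array([x[1],-x[0]])
        s=(np.array(t)-p)/n
        print([round(float(v),4) for v in(s[:2]@x,s[:2]@yy,-s[2])]+[round(-dy/n,2)])
E
python3 -c "
from mv import *
go([.497,.0165,.22],3,16)"
```

```text
now [0.1561 0.4745 0.2416] yaw 71.79 j [1.253 0.241 0.004 1.335 0.    1.571] t 0.15 tilt [-5.0e-04 -1.5e-03 -1.0e+00]
[-0.0205, 0.0292, 0.0014, np.float64(4.3)]
[-0.0183, 0.0306, 0.0014, np.float64(4.3)]
[-0.0159, 0.0319, 0.0014, np.float64(4.3)]
[-0.0135, 0.033, 0.0014, np.float64(4.3)]
[-0.011, 0.034, 0.0014, np.float64(4.3)]
[-0.0084, 0.0347, 0.0014, np.float64(4.3)]
[-0.0058, 0.0352, 0.0014, np.float64(4.3)]
[-0.0031, 0.0355, 0.0014, np.float64(4.3)]
[-0.0005, 0.0357, 0.0014, np.float64(4.3)]
[0.0022, 0.0356, 0.0014, np.float64(4.3)]
[0.0049, 0.0353, 0.0014, np.float64(4.3)]
[0.0075, 0.0349, 0.0014, np.float64(4.3)]
[0.0101, 0.0342, 0.0014, np.float64(4.3)]
[0.0126, 0.0334, 0.0014, np.float64(4.3)]
[0.0151, 0.0323, 0.0014, np.float64(4.3)]
[0.0175, 0.0311, 0.0014, np.float64(4.3)]
```

>>> send_rows(
  increments=[
    [[-0.02,0.029,0.001,4.3],[-0.018,0.03,0.001,4.3],[-0.016,0.032,0.001,4.3],[-0.013,0.033,0.001,4.3],[-0.011,0.034,0.001,4.3],[-0.008,0.035,0.001,4.3],[-0.006,0.035,0.001,4.3],[-0.003,0.035,0.001,4.3]],
  ],
  hand=-1,
)

```text
clock: 0.95
eef_pos: [0.3271, 0.2408, 0.2308]
tool_rot: [0.949, 0.314, -0.002, 0.001]
ft_force: [1.0, -0.1, -0.6]
grip_width: 0.0857
```

```bash
python3 -c "
from mv import *
go([.497,.0165,.2],3,8)"
```

```text
now [0.3271 0.2408 0.2308] yaw 36.62 j [ 0.636  0.064 -0.236  1.274 -0.002  1.567] t 0.95 tilt [-0.0026 -0.0039 -1.    ]
[0.0003, 0.0352, 0.0038, np.float64(4.2)]
[0.0029, 0.0351, 0.0038, np.float64(4.2)]
[0.0055, 0.0348, 0.0038, np.float64(4.2)]
[0.008, 0.0343, 0.0038, np.float64(4.2)]
[0.0105, 0.0336, 0.0038, np.float64(4.2)]
[0.0129, 0.0327, 0.0038, np.float64(4.2)]
[0.0153, 0.0317, 0.0038, np.float64(4.2)]
[0.0176, 0.0305, 0.0038, np.float64(4.2)]
```

>>> send_rows(
  increments=[
    [[0.0,0.035,0.003,4.2],[0.003,0.035,0.003,4.2],[0.006,0.035,0.003,4.2],[0.008,0.034,0.004,4.2],[0.01,0.034,0.004,4.2],[0.013,0.033,0.004,4.2],[0.015,0.032,0.004,4.2],[0.018,0.03,0.004,4.2]],
  ],
)

```text
clock: 1.75
eef_pos: [0.499, 0.0031, 0.2002]
tool_rot: [1.0, 0.013, -0.002, 0.001]
ft_force: [1.0, -0.0, 0.4]
grip_width: 0.085
```

```bash
python3 -c "
from mv import *
go([.497,.0165,.17],3,4)
d=shot('wrist','w1');print(d['eye'],d['rotation'].round(2))"
```

```text
now [0.499  0.0031 0.2002] yaw 1.53 j [ 0.008  0.264 -0.076  1.235 -0.003  1.552] t 1.75 tilt [-0.0038 -0.0029 -1.    ]
[-0.0004, -0.0034, 0.0075, np.float64(-0.37)]
[-0.0004, -0.0034, 0.0075, np.float64(-0.37)]
[-0.0004, -0.0034, 0.0075, np.float64(-0.37)]
[-0.0003, -0.0034, 0.0075, np.float64(-0.37)]
[0.49812997 0.08306932 0.33136077] [[ 1.    0.03  0.  ]
 [ 0.03 -0.95 -0.32]
 [-0.    0.32 -0.95]]
```

View pics/w1.png

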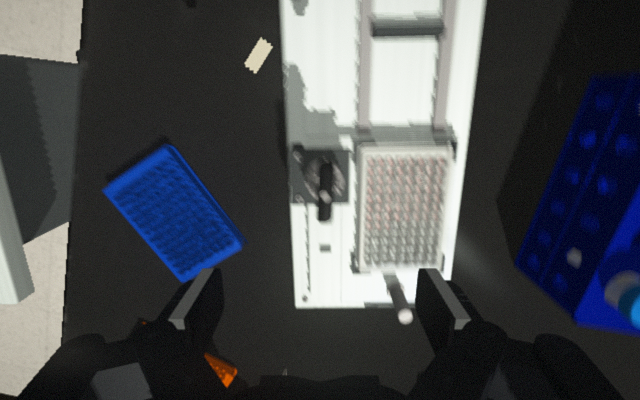

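```bash
python3 - <<'E'
from h import *
d=load('w1');im=d['image'][:,:,::-1]
cv2.imwrite('pics/c3.png',cv2.resize(im[130:230,270:380],None,fx=6,fy=6,interpolation=cv2.INTER_CUBIC))
P=pts(d);z=P[...,2]
m=np.zeros(z.shape,bool);m[140:240,290:360]=(z[140:240,290:360]>.098)&(z[140:240,290:360]<.112)
m=cv2.morphologyEx(m.astype(np.uint8),cv2.MORPH_OPEN,np.ones((3,3)))
v,u=np.where(m);print(len(u),u.min(),u.max(),v.min(),v.max())
B=np.array([plane(d,a,b,.105)[:2] for a,b in zip(u,v)],np.float32)
print(cv2.minAreaRect(B),B.mean(0),np.median(z[m>0]))
E
```

```text
968 315 332 161 220
((0.5019176602363586, 0.017724473029375076), (0.011752116493880749, 0.04309544712305069), 1.2868448495864868) [0.50166273 0.01853034] 0.10412130880846963
```

View pics/c3.png

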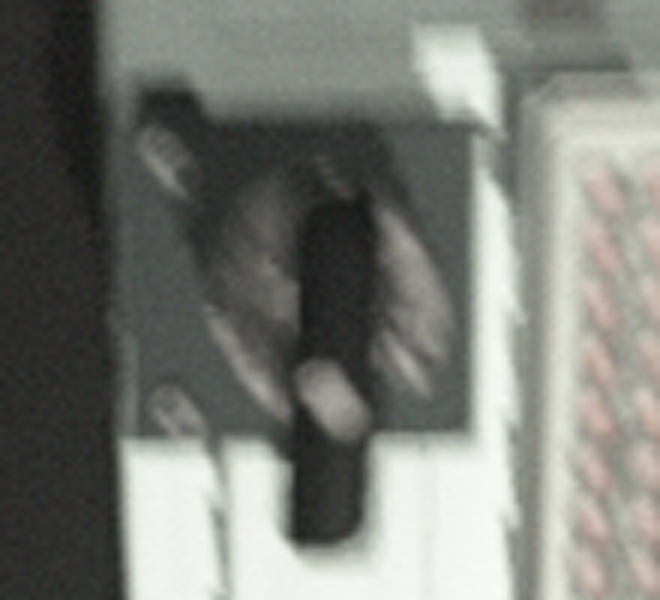

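The wrist crop shows the bar of the T-handle on end (crop 335, 370). The fitted rectangle is 11.8 × 43 mm at (0.502, 0.018), yaw 1.3°, and its top at 104 mm matches the description. Now lowering over it.

>>> send_rows(
  increments=[
    [[0.001,-0.005,0.005,0],[0.001,-0.005,0.01,0],[0,-0.004,0.01,0],[0,0,0.01,0],[0,0,0.01,0],[0,0,0.01,0],[0,0,0.01,0],[0,0,0.01,0]],
  ],
)

```text
clock: 2.6
eef_pos: [0.5013, 0.0161, 0.1172]
tool_rot: [1.0, 0.012, -0.002, 0.003]
ft_force: [0.4, 0.5, -0.2]
grip_width: 0.0853
```

```bash
python3 -c "
from mv import *
go([.501,.0175,.086],1.3,6)
d=shot('wrist','w2')"
```

```text
now [0.5013 0.0161 0.1172] yaw 1.42 j [ 0.035  0.339 -0.203  1.034 -0.006  1.581] t 2.6 tilt [-0.0046 -0.0059 -1.    ]
[-0.0001, -0.0002, 0.0052, np.float64(0.02)]
[-0.0001, -0.0002, 0.0052, np.float64(0.02)]
[-0.0001, -0.0002, 0.0052, np.float64(0.02)]
[-0.0001, -0.0002, 0.0052, np.float64(0.02)]
[-0.0001, -0.0002, 0.0052, np.float64(0.02)]
[-0.0001, -0.0002, 0.0052, np.float64(0.02)]
```

View pics/w2.png

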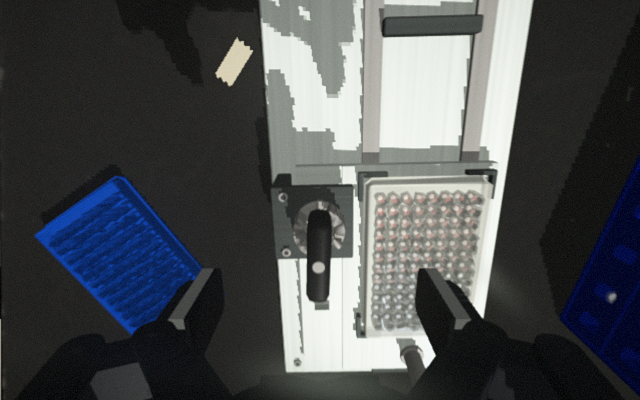

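```bash
python3 - <<'E'
from h import *
d=load('w2');im=d['image'][:,:,::-1]
cv2.imwrite('pics/c4.png',cv2.resize(im[180:310,265:365],None,fx=6,fy=4.6,interpolation=cv2.INTER_CUBIC))
P=pts(d);z=P[...,2]
m=np.zeros(z.shape,bool);m[180:320,290:360]=(z[180:320,290:360]>.098)&(z[180:320,290:360]<.112)
m=cv2.morphologyEx(m.astype(np.uint8),cv2.MORPH_OPEN,np.ones((3,3)))
v,u=np.where(m);print(len(u),u.min(),u.max(),v.min(),v.max())
B=np.array([plane(d,a,b,.105)[:2] for a,b in zip(u,v)],np.float32)
print(cv2.minAreaRect(B),B.mean(0),np.median(z[m>0]),'dot',plane(d,318.5,268,.105))
E
```

```text
1920 306 331 221 302
((0.5016587376594543, 0.018818456679582596), (0.04358619824051857, 0.01163068413734436), 89.89900207519531) [0.5016425  0.01979072] 0.10419889477792933 dot [0.50167749 0.01624089 0.105     ]
```

View pics/c4.png

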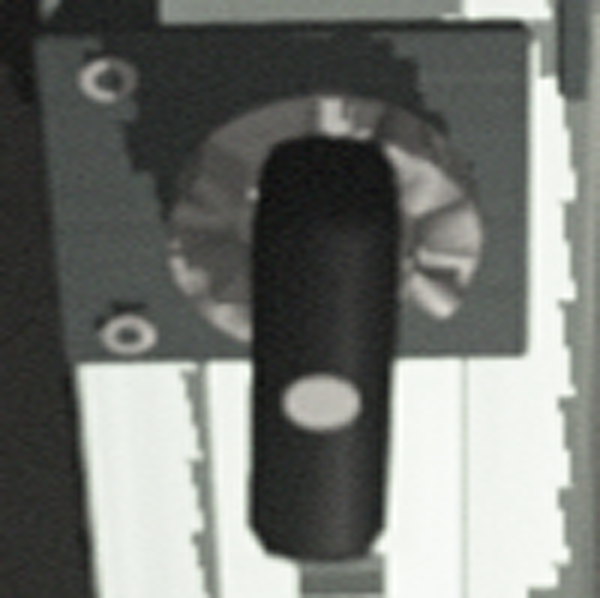

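>>> send_rows(
  increments=[
    [[0,-0.001,0.008,0],[0,0,0.009,0],[0,0,0.009,0],[0,0,0.005,0],[0,0,0.001,0],[0,0,0,0],[0,0,0,0],[0,0,0,0]],
  ],
)

```text
clock: 3.45
eef_pos: [0.5004, 0.0164, 0.0806]
tool_rot: [1.0, 0.012, -0.004, 0.003]
ft_force: [0.6, -0.1, 0.3]
grip_width: 0.0853
```

```bash
python3 -c "
from mv import *
go([.5015,.0168,.086],1.3,2)"
```

```text
now [0.5004 0.0164 0.0806] yaw 1.36 j [ 0.036  0.38  -0.251  0.947 -0.006  1.583] t 3.45 tilt [-0.0071 -0.0059 -1.    ]
[0.0006, -0.0002, -0.0027, np.float64(0.03)]
[0.0006, -0.0002, -0.0027, np.float64(0.03)]
```

>>> send_rows(
  increments=[
    [[0.001,0,-0.005,0],[0,0,0,0],[0,0,0,0],[0,0,0,0],[0,0,0,0],[0,0,0,0],[0,0,0,0],[0,0,0,0]],
  ],
)

```text
clock: 4.25
eef_pos: [0.5024, 0.0165, 0.0873]
tool_rot: [1.0, 0.012, -0.002, 0.003]
ft_force: [-0.3, 0.2, -0.1]
grip_width: 0.0849
```

```bash
python3 -c "
from mv import *
go([.5015,.0168,.086],1.3,2)
o=bot.get_obs();print(o['joint_vel'].round(4))"
```

```text
now [0.5024 0.0165 0.0873] yaw 1.36 j [ 0.036  0.373 -0.24   0.962 -0.006  1.583] t 4.25 tilt [-0.0045 -0.0058 -1.    ]
[-0.0004, -0.0001, 0.0006, np.float64(0.03)]
[-0.0004, -0.0001, 0.0006, np.float64(0.03)]
[ 0.001  -0.0026 -0.0019 -0.      0.0009  0.0008]
```

>>> send_rows(
  increments=[
    [[-0.0005,0,0.0005,0],[0,0,0,0],[0,0,0,0],[0,0,0,0],[0,0,0,0],[0,0,0,0],[0,0,0,0],[0,0,0,0]],
  ],
  hand=1,
)

```text
clock: 5.05
eef_pos: [0.5011, 0.0165, 0.0867]
tool_rot: [1.0, 0.012, -0.003, 0.003]
ft_force: [-1.3, -0.1, 0.1]
grip_width: 0.0109
```

```bash
python3 -c "
from mv import *
go([.5015,.0168,.086],1.3,1)
o=bot.get_obs();print(o['ft_force'],o['ft_torque'],o['grip_width'])"
```

```text
now [0.5011 0.0165 0.0867] yaw 1.36 j [ 0.036  0.373 -0.243  0.961 -0.006  1.583] t 5.05 tilt [-0.0058 -0.0059 -1.    ]
[0.0004, -0.0003, 0.0007, np.float64(0.06)]
[-1.33255882 -0.0898954   0.13783549] [ 0.01690285  0.02959198 -0.04458215] 0.010867681840160452
```

>>> send_rows(
  increments=[
    [[0,0,-0.001,0],[0,0,-0.0015,0],[0,0,-0.0015,0],[0,0,-0.0015,0],[0,0,-0.0015,0],[0,0,-0.001,0],[0,0,0,0],[0,0,0,0]],
  ],
)

```text
clock: 5.85
eef_pos: [0.501, 0.0165, 0.0915]
tool_rot: [1.0, 0.012, -0.004, 0.003]
ft_force: [2.3, 0.3, -8.7]
grip_width: 0.0111
```

```bash
python3 -c "
from mv import *
go([.5015,.0168,.1],1.3,1)
o=bot.get_obs();print(o['ft_force'],o['ft_torque'],o['grip_width'])"
```

```text
now [0.501  0.0165 0.0915] yaw 1.36 j [ 0.036  0.369 -0.235  0.976 -0.006  1.583] t 5.85 tilt [-0.0084 -0.006  -0.9999]
[0.0005, -0.0003, -0.0085, np.float64(0.06)]
[ 2.33230129  0.27588435 -8.68825203] [ 0.09869704 -0.75341477  0.02177009] 0.01108038401303018
```

>>> send_rows(
  increments=[
    [[0,0,-0.0015,0],[0,0,-0.0015,0],[0,0,-0.0015,0],[0,0,-0.0015,0],[0,0,-0.0015,0],[0,0,-0.0015,0],[0,0,-0.0015,0],[0,0,-0.001,0]],
  ],
)

```text
clock: 6.65
eef_pos: [0.5009, 0.0165, 0.1028]
tool_rot: [1.0, 0.012, -0.005, 0.003]
ft_force: [3.1, -0.0, -13.7]
grip_width: 0.0109
```

>>> send_rows(
  increments=[
    [[0,0,-0.0005,0],[0,0,-0.0005,0],[0,0,-0.0005,0],[0,0,-0.0005,0],[0,0,-0.0005,0],[0,0,-0.0005,0],[0,0,-0.0005,0],[0,0,-0.0005,0]],
  ],
)

```text
clock: 7.45
eef_pos: [0.5009, 0.0165, 0.1028]
tool_rot: [1.0, 0.012, -0.006, 0.003]
ft_force: [4.6, -0.5, -18.8]
grip_width: 0.0111
```

```bash
python3 -c "
from mv import *
go([.5015,.0168,.1005],1.3,1)
o=bot.get_obs();print(o['ft_force'],o['ft_torque'],o['grip_width'])"
```

```text
now [0.5009 0.0165 0.1028] yaw 1.35 j [ 0.036  0.358 -0.216  1.009 -0.006  1.584] t 7.45 tilt [-0.0119 -0.0062 -0.9999]
[0.0006, -0.0002, 0.0023, np.float64(0.05)]
[  4.64762086  -0.49521656 -18.79043008] [ 0.0559055  -1.69802637  0.00966227] 0.011050352450015665
```

>>> send_rows(
  increments=[
    [[0,0,0.0005,0],[0,0,0.0005,0],[0,0,0.0003,0],[0,0,0,0],[0,0,0,0],[0,0,0,0],[0,0,0,0],[0,0,0,0]],
  ],
)

```text
clock: 8.25
eef_pos: [0.5009, 0.0165, 0.1027]
tool_rot: [1.0, 0.012, -0.006, 0.003]
ft_force: [3.2, -0.4, -12.8]
grip_width: 0.0112
```

```bash
cat > r.py <<'E'
from mv import *
o,p,y,Rm=st();print('p',(p*1000).round(2),'lift',round(p[2]*1000-86.8,2),'yaw',round(y,2),'F',o['ft_force'].round(1),'T',o['ft_torque'].round(2),'w',round(o['grip_width']*1000,1),'j6',o['joint_pos'][5].round(3),'t',round(o['clock'],2),'tilt',Rm[:2,2].round(4))
E
python3 r.py
```

```text
p [500.94  16.54 102.73] lift 15.93 yaw 1.35 F [  3.2  -0.4 -12.8] T [ 0.1  -1.2  -0.02] w 11.2 j6 1.584 t 8.25 tilt [-0.0111 -0.0061]
```

>>> send_rows(
  increments=[
    [[0,0,0.001,0],[0,0,0.001,0],[0,0,0,0],[0,0,0,0],[0,0,0,-2],[0,0,0,0],[0,0,0,0],[0,0,0,0]],
  ],
)

```text
clock: 9.05
eef_pos: [0.501, 0.0165, 0.1012]
tool_rot: [1.0, 0.029, -0.005, 0.003]
ft_force: [2.9, 0.7, -11.6]
grip_width: 0.0107
```

```bash
python3 r.py
```

```text
p [501.    16.54 101.22] lift 14.42 yaw 3.34 F [  2.9   0.7 -11.6] T [ 0.03 -1.07  0.04] w 10.7 j6 1.549 t 9.05 tilt [-0.0106 -0.0061]
```

>>> send_rows(
  increments=[
    [[0,0,0,-4],[0,0,0,-6],[0,0,0,-6],[0,0,0,-6],[0,0,0,-4],[0,0,0,0],[0,0,0,0],[0,0,0,0]],
  ],
)

```text
clock: 9.85
eef_pos: [0.5013, 0.0166, 0.1014]
tool_rot: [0.966, 0.259, -0.006, 0.002]
ft_force: [3.0, -0.8, -10.9]
grip_width: 0.011
```

```bash
python3 r.py
```

```text
p [501.32  16.64 101.36] lift 14.56 yaw 30.05 F [  3.   -0.8 -10.9] T [ 0.05 -1.1   0.02] w 11.0 j6 1.083 t 9.85 tilt [-0.0098 -0.0058]
```

>>> send_rows(
  increments=[
    [[0,0,0,-5],[0,0,0,-6],[0,0,0,-6],[0,0,0,-3],[0,0,0,0],[0,0,0,0],[0,0,0,0],[0,0,0,0]],
  ],
)

```text
clock: 10.65
eef_pos: [0.5016, 0.0168, 0.1015]
tool_rot: [0.905, 0.425, -0.005, 0.0]
ft_force: [3.2, -0.6, -11.0]
grip_width: 0.0112
```

```bash
python3 r.py; python3 -c "
from h import *
d=shot('wrist','w3');im=d['image'][:,:,::-1]
cv2.imwrite('pics/c5.png',cv2.resize(im[200:400,220:420],(800,600)))"
```

```text
p [501.55  16.8  101.46] lift 14.66 yaw 50.32 F [  3.2  -0.6 -11. ] T [ 0.06 -1.1   0.05] w 11.2 j6 0.729 t 10.65 tilt [-0.0093 -0.0053]
```

View pics/c5.png

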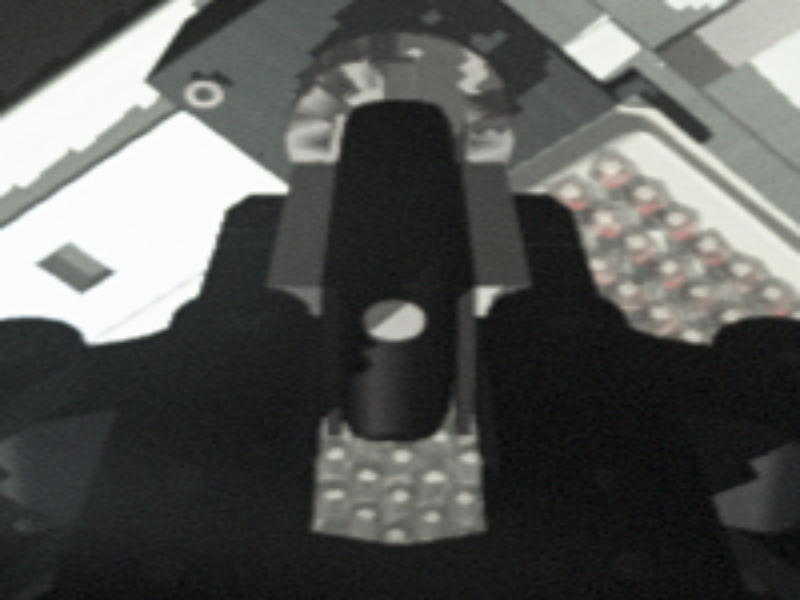

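>>> send_rows(
  increments=[
    [[0,0,0,-2],[0,0,0.001,0],[0,0,0.001,0],[0,0,0.0008,0],[0,0,0.0005,0],[0,0,0,0],[0,0,0,0],[0,0,0,0]],
  ],
)

```text
clock: 11.5
eef_pos: [0.5016, 0.0168, 0.0988]
tool_rot: [0.898, 0.44, -0.005, 0.0]
ft_force: [3.1, 0.9, -8.9]
grip_width: 0.0113
```

```bash
python3 r.py
```

```text
p [501.58  16.81  98.77] lift 11.97 yaw 52.19 F [ 3.1  0.9 -8.9] T [ 0.06 -0.96 -0.03] w 11.3 j6 0.696 t 11.5 tilt [-0.0086 -0.0052]
```

>>> send_rows(
  increments=[
    [[0,0,0.0005,0],[0,0,0.0003,0],[0,0,0,0],[0,0,0,0],[0,0,0,0],[0,0,0,0],[0,0,0,0],[0,0,0,0]],
  ],
)

```text
clock: 12.3
eef_pos: [0.5016, 0.0168, 0.0987]
tool_rot: [0.898, 0.44, -0.005, 0.001]
ft_force: [0.5, -0.9, -6.9]
grip_width: 0.0109
```

```bash
python3 r.py
```

```text
p [501.6   16.82  98.68] lift 11.88 yaw 52.19 F [ 0.5 -0.9 -6.9] T [ 0.08 -0.78  0.1 ] w 10.9 j6 0.696 t 12.3 tilt [-0.0082 -0.0052]
```

>>> send_rows(
  increments=[
    [[0,0,0,-2],[0,0,0,-2],[0,0,0,0],[0,0,0.0003,0],[0,0,0.0002,0],[0,0,0,0],[0,0,0,0],[0,0,0,0]],
  ],
)

```text
clock: 13.1
eef_pos: [0.5016, 0.0169, 0.0986]
tool_rot: [0.882, 0.471, -0.005, 0.0]
ft_force: [0.8, 0.5, -6.1]
grip_width: 0.0107
```

```bash
python3 r.py
```

```text
p [501.62  16.86  98.65] lift 11.85 yaw 56.2 F [ 0.8  0.5 -6.1] T [ 0.04 -0.66  0.03] w 10.7 j6 0.626 t 13.1 tilt [-0.0078 -0.005 ]
```

Still riding on the collar top, in light contact. Carrying on in 4° steps.

>>> send_rows(
  increments=[
    [[0,0,0,-2],[0,0,0,-2],[0,0,0,0],[0,0,0.0003,0],[0,0,0.0002,0],[0,0,0,0],[0,0,0,0],[0,0,0,0]],
  ],
)

```text
clock: 13.9
eef_pos: [0.5017, 0.0169, 0.0986]
tool_rot: [0.865, 0.501, -0.004, 0.0]
ft_force: [0.7, -0.2, -5.4]
grip_width: 0.0111
```

```bash
python3 r.py
```

```text
p [501.71  16.89  98.63] lift 11.83 yaw 60.19 F [ 0.7 -0.2 -5.4] T [ 0.07 -0.55  0.01] w 11.1 j6 0.557 t 13.9 tilt [-0.0074 -0.0049]
```

>>> send_rows(
  increments=[
    [[0,0,0,-2],[0,0,0,-2],[0,0,0,0],[0,0,0.0003,0],[0,0,0.0001,0],[0,0,0,0],[0,0,0,0],[0,0,0,0]],
  ],
)

```text
clock: 14.7
eef_pos: [0.5018, 0.0169, 0.0986]
tool_rot: [0.847, 0.531, -0.004, 0.0]
ft_force: [-0.2, -0.3, -3.7]
grip_width: 0.0112
```

```bash
python3 r.py
```

```text
p [501.76  16.9   98.59] lift 11.79 yaw 64.17 F [-0.2 -0.3 -3.7] T [ 0.09 -0.47  0.07] w 11.2 j6 0.487 t 14.7 tilt [-0.007  -0.0047]
```

>>> send_rows(
  increments=[
    [[0,0,0,-2],[0,0,0,-2],[0,0,0,0],[0,0,0.0002,0],[0,0,0.0001,0],[0,0,0,0],[0,0,0,0],[0,0,0,0]],
  ],
)

```text
clock: 15.5
eef_pos: [0.5018, 0.017, 0.0985]
tool_rot: [0.828, 0.56, -0.004, -0.0]
ft_force: [0.6, -0.5, -3.5]
grip_width: 0.011
```

```bash
python3 r.py
```

```text
p [501.79  16.97  98.46] lift 11.66 yaw 68.16 F [ 0.6 -0.5 -3.5] T [ 0.11 -0.38  0.11] w 11.0 j6 0.418 t 15.5 tilt [-0.0069 -0.0046]
```

>>> send_rows(
  increments=[
    [[0,0,0,-2],[0,0,0,-2],[0,0,0,0],[0,0,0.0003,0],[0,0,0.0001,0],[0,0,0,0],[0,0,0,0],[0,0,0,0]],
  ],
)

```text
clock: 16.3
eef_pos: [0.5018, 0.017, 0.0981]
tool_rot: [0.808, 0.589, -0.004, -0.0]
ft_force: [-0.1, 0.2, -2.0]
grip_width: 0.0111
```

```bash
python3 r.py
```

```text
p [501.79  16.98  98.13] lift 11.33 yaw 72.14 F [-0.1  0.2 -2. ] T [ 0.11 -0.37  0.01] w 11.1 j6 0.348 t 16.3 tilt [-0.0068 -0.0044]
```

>>> send_rows(
  increments=[
    [[0,0,0,-1],[0,0,0,-1],[0,0,0,0],[0,0,0.0003,0],[0,0,0.0001,0],[0,0,0,0],[0,0,0,0],[0,0,0,0]],
  ],
)

```text
clock: 17.1
eef_pos: [0.5018, 0.0169, 0.0963]
tool_rot: [0.797, 0.604, -0.004, -0.001]
ft_force: [0.2, 0.0, -6.1]
grip_width: 0.0115
```

```bash
python3 r.py
```

```text
p [501.77  16.95  96.29] lift 9.49 yaw 74.33 F [ 0.2  0.  -6.1] T [ 0.11 -0.71  0.1 ] w 11.5 j6 0.31 t 17.1 tilt [-0.0078 -0.0044]
```

The pin dropped into the notch at about 1.25 rad, with a lift near 9.5 mm. Easing it the rest of the way down.

>>> send_rows(
  increments=[
    [[0,0,0.0003,-0.5],[0,0,0.0003,0],[0,0,0.0002,0],[0,0,0,0],[0,0,0,0],[0,0,0,0],[0,0,0,0],[0,0,0,0]],
  ],
)

```text
clock: 17.9
eef_pos: [0.5018, 0.017, 0.0958]
tool_rot: [0.794, 0.608, -0.004, -0.0]
ft_force: [-0.2, -0.2, -5.4]
grip_width: 0.011
```

```bash
python3 r.py
```

```text
p [501.8   16.95  95.78] lift 8.98 yaw 74.88 F [-0.2 -0.2 -5.4] T [ 0.11 -0.61  0.08] w 11.0 j6 0.3 t 17.9 tilt [-0.0074 -0.0044]
```

>>> send_rows(
  increments=[
    [[0,0,0.0005,0],[0,0,0.0003,0],[0,0,0.0002,0],[0,0,0.0002,0],[0,0,0.0002,0],[0,0,0,0],[0,0,0,0],[0,0,0,0]],
  ],
)

```text
clock: 18.7
eef_pos: [0.5018, 0.017, 0.0957]
tool_rot: [0.794, 0.608, -0.004, -0.0]
ft_force: [-0.1, -0.1, -2.2]
grip_width: 0.0113
```

```bash
python3 r.py
```

```text
p [501.79  16.96  95.68] lift 8.88 yaw 74.88 F [-0.1 -0.1 -2.2] T [ 0.07 -0.31  0.09] w 11.3 j6 0.3 t 18.7 tilt [-0.0065 -0.0044]
```

>>> send_rows(
  increments=[
    [[0,0,0,0],[0,0,0,0],[0,0,0,0],[0,0,0,0],[0,0,0,0],[0,0,0,0],[0,0,0,0],[0,0,0,0]],
  ],
  hand=-1,
)

```text
clock: 19.5
eef_pos: [0.5025, 0.0169, 0.0967]
tool_rot: [0.794, 0.608, -0.003, 0.0]
ft_force: [-0.2, 0.2, -0.1]
grip_width: 0.0859
```

```bash
python3 r.py; python3 -c "
from h import *
d=load('top0')
"
```

```text
p [502.52  16.92  96.72] lift 9.92 yaw 74.85 F [-0.2  0.2 -0.1] T [ 0.07 -0.02 -0.02] w 85.9 j6 0.301 t 19.5 tilt [-0.0049 -0.0047]
```

>>> send_rows(
  increments=[
    [[0,0,-0.005,0],[0,0,-0.015,0],[0,0,-0.02,0],[0,0,-0.02,0],[0,0,-0.015,4],[0,0,-0.005,4],[0,0,0,0],[0,0,0,0]],
  ],
)

```text
clock: 20.3
eef_pos: [0.5026, 0.0173, 0.1815]
tool_rot: [0.836, 0.549, -0.003, 0.001]
ft_force: [-0.3, -0.3, -0.6]
grip_width: 0.0855
```

```bash
python3 r.py; python3 -c "
from h import *
d=shot('wrist','w4');im=d['image'][:,:,::-1]
d2=shot('scene','s4');im2=d2['image'][:,:,::-1]
cv2.imwrite('pics/c6.png',np.hstack([cv2.resize(im[80:330,210:410],(400,500)),cv2.resize(im2[170:250,285:349],(400,500),interpolation=cv2.INTER_CUBIC)]))
P=pts(d);z=P[...,2];m=(z>.10)&(z<.125);m[:, :200]=0;m[:,440:]=0;m[330:]=0
m=cv2.morphologyEx(m.astype(np.uint8),cv2.MORPH_OPEN,np.ones((3,3)));v,u=np.where(m);print(len(u),np.median(z[m>0]))
B=np.array([plane(d,a,b,.114)[:2] for a,b in zip(u,v)],np.float32);print(cv2.minAreaRect(B))
"; python3 -c "
from mv import *
go([.582,-.148,.12],3,8)"
```

```text
p [502.57  17.29 181.53] lift 94.73 yaw 66.66 F [-0.3 -0.3 -0.6] T [ 0.01 -0.03 -0.01] w 85.5 j6 0.444 t 20.3 tilt [-0.0051 -0.0047]
1217 0.1128561976908212
((0.498820424079895, 0.01772986724972725), (0.012052377685904503, 0.04548225551843643), 75.1200942993164)
now [0.5023 0.0173 0.181 ] yaw 66.64 j [ 0.037  0.286 -0.098  1.193 -0.005  0.445] t 20.4 tilt [-0.006  -0.0048 -1.    ]
[-0.015, 0.0173, 0.0076, np.float64(7.95)]
[-0.0125, 0.0193, 0.0076, np.float64(7.95)]
[-0.0097, 0.0208, 0.0076, np.float64(7.95)]
[-0.0067, 0.0219, 0.0076, np.float64(7.95)]
[-0.0036, 0.0226, 0.0076, np.float64(7.95)]
[-0.0004, 0.0229, 0.0076, np.float64(7.95)]
[0.0027, 0.0228, 0.0076, np.float64(7.95)]
[0.0059, 0.0222, 0.0076, np.float64(7.95)]
```

View pics/c6.png

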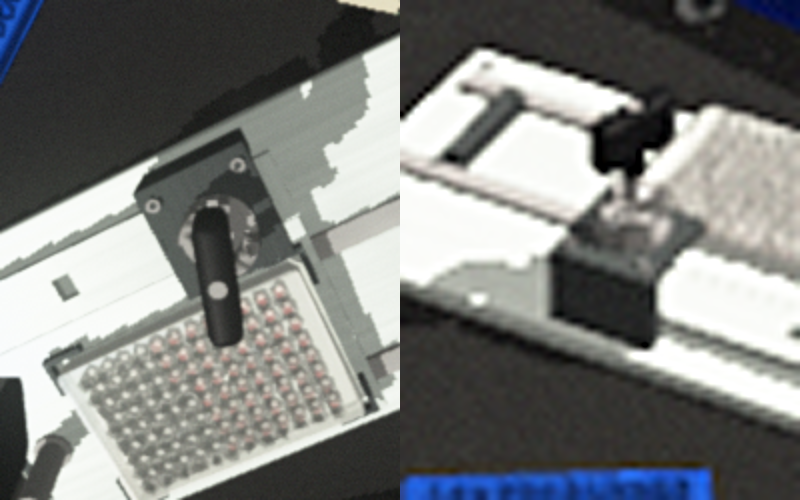

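The plunger is parked: bar top at 113 mm (lift about 9 mm), bar yaw 75°. Moving to the right of the post with the gripper shut.

>>> send_rows(
  increments=[
    [[-0.015,0.017,0.002,8],[-0.012,0.019,0.004,8],[-0.01,0.021,0.006,8],[-0.007,0.022,0.008,8],[-0.004,0.023,0.008,8],[0,0.023,0.008,8],[0.003,0.022,0.008,8],[0.005,0.018,0.004,7]],
  ],
  hand=1,
)

```text
clock: 21.2
eef_pos: [0.5761, -0.1477, 0.1261]
tool_rot: [1.0, 0.016, -0.008, 0.001]
ft_force: [0.0, 0.8, -0.2]
grip_width: -0.0
```

```bash
python3 -c "
from mv import *
go([.583,-.140,.055],3,8)
d=shot('wrist','w5');d=shot('top','t5')
f=lambda u,v,z:plane(d,u,v,z)[:2]
"
```

```text
now [ 0.5761 -0.1477  0.1261] yaw 1.78 j [-0.248  0.507  0.088  1.166 -0.006  1.292] t 21.2 tilt [-0.0156 -0.0022 -0.9999]
[0.0009, -0.0009, 0.0089, np.float64(-0.15)]
[0.0009, -0.0009, 0.0089, np.float64(-0.15)]
[0.0009, -0.0009, 0.0089, np.float64(-0.15)]
[0.0009, -0.0009, 0.0089, np.float64(-0.15)]
[0.0009, -0.0009, 0.0089, np.float64(-0.15)]
[0.0009, -0.0009, 0.0089, np.float64(-0.15)]
[0.0009, -0.0009, 0.0089, np.float64(-0.15)]
[0.0009, -0.0009, 0.0089, np.float64(-0.15)]
```

View pics/w5.png

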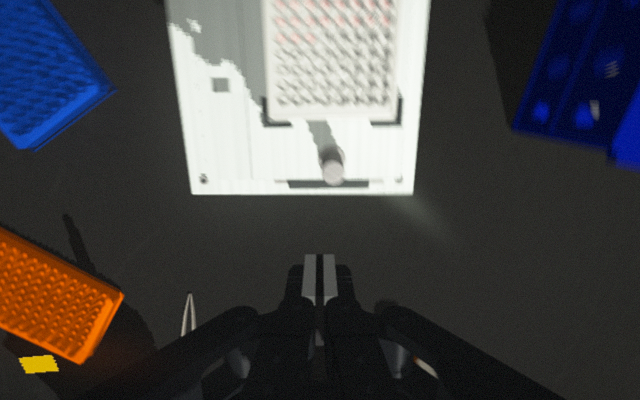

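```bash
python3 -c "
from mv import *
d=load('w5');print(plane(d,333,171,.067))
"
```

```text
[ 0.58277139 -0.11017182  0.067     ]
```

>>> send_rows(
  increments=[
    [[0.001,0,0.006,0],[0.001,0,0.01,0],[0.001,0,0.01,0],[0.001,0,0.01,0],[0.001,0,0.01,0],[0.001,0,0.008,0],[0,0,0.004,0],[0,0,0,0]],
  ],
)

```text
clock: 22.1
eef_pos: [0.5792, -0.1443, 0.061]
tool_rot: [1.0, 0.022, -0.01, -0.0]
ft_force: [0.6, -0.6, 0.6]
grip_width: -0.0002
```

```bash
python3 r.py
```

```text
p [ 579.2  -144.34   61.  ] lift -25.8 yaw 2.55 F [ 0.6 -0.6  0.6] T [-0.06 -0.01 -0.01] w -0.2 j6 1.285 t 22.1 tilt [-0.0204 -0.0003]
```

>>> send_rows(
  increments=[
    [[0.002,-0.002,0.003,0],[0.001,-0.002,0.003,0],[0.001,-0.003,0.001,0],[0,-0.003,0,0],[0,-0.003,0,0],[0,-0.002,0,0],[0,-0.001,0,0],[0,0,0,0]],
  ],
)

```text
clock: 22.9
eef_pos: [0.584, -0.1271, 0.0552]
tool_rot: [1.0, 0.022, -0.008, 0.001]
ft_force: [0.0, -1.4, 0.1]
grip_width: -0.0001
```

```bash
python3 r.py
```

```text
p [ 584.03 -127.06   55.21] lift -31.59 yaw 2.56 F [ 0.  -1.4  0.1] T [-0.19 -0.01 -0.01] w -0.1 j6 1.314 t 22.9 tilt [-0.0168 -0.0015]
```

Contact is where I expected it (-0.127). Pushing gently.

>>> send_rows(
  increments=[
    [[0,-0.002,0,0],[0,-0.003,0,0],[0,-0.004,0,0],[0,-0.005,0,0],[0,-0.005,0,0],[0,-0.005,0,0],[0,-0.005,0,0],[0,-0.004,0,0]],
  ],
)

```text
clock: 23.7
eef_pos: [0.5824, -0.0953, 0.0553]
tool_rot: [1.0, 0.021, -0.008, 0.004]
ft_force: [-0.6, -2.6, 0.4]
grip_width: 0.0001
```

```bash
python3 r.py
```

```text
p [582.44 -95.33  55.26] lift -31.54 yaw 2.36 F [-0.6 -2.6  0.4] T [-0.68  0.    0.02] w 0.1 j6 1.373 t 23.7 tilt [-0.0166 -0.0079]
```

>>> send_rows(
  increments=[
    [[0,-0.005,0,0],[0,-0.005,0,0],[0,-0.005,0,0],[0,-0.005,0,0],[0,-0.005,0,0],[0,-0.004,0,0],[0,-0.003,0,0],[0,-0.002,0,0]],
  ],
)

```text
clock: 24.5
eef_pos: [0.5806, -0.0574, 0.0553]
tool_rot: [1.0, 0.021, -0.009, 0.004]
ft_force: [-0.4, -3.9, 0.6]
grip_width: -0.0003
```

```bash
python3 r.py
```

```text
p [580.61 -57.44  55.25] lift -31.55 yaw 2.43 F [-0.4 -3.9  0.6] T [-0.61  0.01  0.05] w -0.3 j6 1.434 t 24.5 tilt [-0.017  -0.0077]
```

Roughly 10 mm to go, so slower now.

>>> send_rows(
  increments=[
    [[0,-0.002,0,0],[0,-0.002,0,0],[0,-0.002,0,0],[0,-0.001,0,0],[0,-0.001,0,0],[0,-0.001,0,0],[0,-0.001,0,0],[0,-0.001,0,0]],
  ],
)

```text
clock: 25.3
eef_pos: [0.5801, -0.047, 0.0553]
tool_rot: [1.0, 0.021, -0.009, 0.005]
ft_force: [-0.5, -6.7, 0.5]
grip_width: 0.0
```

```bash
python3 r.py
```

```text
p [580.1  -46.97  55.27] lift -31.53 yaw 2.36 F [-0.5 -6.7  0.5] T [-1.38 -0.02  0.1 ] w 0.0 j6 1.455 t 25.3 tilt [-0.017  -0.0107]
```

Force is rising as it nears the stop. A few more small steps to check it's home.

>>> send_rows(
  increments=[
    [[0,-0.001,0,0],[0,-0.001,0,0],[0,-0.001,0,0],[0,-0.001,0,0],[0,-0.001,0,0],[0,-0.001,0,0],[0,0,0,0],[0,0,0,0]],
  ],
)

```text
clock: 26.1
eef_pos: [0.58, -0.0472, 0.0554]
tool_rot: [1.0, 0.018, -0.008, 0.011]
ft_force: [0.4, -2.9, 0.4]
grip_width: -0.0002
```

```bash
python3 r.py
```

```text
p [580.03 -47.2   55.37] lift -31.43 yaw 2.04 F [ 0.4 -2.9  0.4] T [-0.51  0.01 -0.  ] w -0.2 j6 1.466 t 26.1 tilt [-0.0166 -0.0225]
```

>>> send_rows(
  increments=[
    [[0,0,0,0],[0,0,0,0],[0,-0.001,0,0],[0,-0.001,0,0],[0,-0.001,0,0],[0,-0.001,0,0],[0,-0.001,0,0],[0,-0.001,0,0]],
  ],
)

```text
clock: 26.9
eef_pos: [0.58, -0.0472, 0.0556]
tool_rot: [1.0, 0.016, -0.008, 0.018]
ft_force: [0.1, -5.1, -0.1]
grip_width: 0.0
```

```bash
python3 r.py
```

```text
p [580.02 -47.18  55.55] lift -31.25 yaw 1.8 F [ 0.1 -5.1 -0.1] T [-1.19  0.05 -0.  ] w 0.0 j6 1.477 t 26.9 tilt [-0.0162 -0.0356]
```

>>> send_rows(
  increments=[
    [[0,0.002,0,0],[0,0.005,0,0],[0,0.008,0,0],[0,0.008,0,0],[0,0.006,-0.005,0],[0,0.002,-0.01,0],[0,0,-0.015,0],[0,0,-0.02,0]],
  ],
)

```text
clock: 27.7
eef_pos: [0.5797, -0.0762, 0.106]
tool_rot: [1.0, 0.017, -0.012, 0.014]
ft_force: [0.5, -0.4, -0.1]
grip_width: 0.0001
```

>>> send_rows(
  increments=[
    [[0,0,-0.02,0],[0,0.01,-0.02,0],[0,0.02,-0.02,0],[0,0.02,-0.02,0],[0,0.02,-0.01,0],[0,0.01,0,0],[0,0,0,0],[0,0,0,0]],
  ],
)

```text
clock: 28.5
eef_pos: [0.5867, -0.1561, 0.2118]
tool_rot: [1.0, 0.017, -0.005, 0.013]
ft_force: [-0.5, 0.3, -0.9]
grip_width: 0.0001
```

```bash
python3 r.py; python3 -c "
from h import *
d=shot('top','t9');im=d['image'][:,:,::-1]
cv2.imwrite('pics/c9.png',cv2.resize(im[130:232,180:460],(784,286),interpolation=cv2.INTER_CUBIC))
d2=shot('scene','s9');im2=d2['image'][:,:,::-1]
cv2.imwrite('pics/c10.png',cv2.resize(im2[150:250,215:405],None,fx=4,fy=4,interpolation=cv2.INTER_CUBIC))
shot('wrist','w9')
"
```

```text
p [ 586.66 -156.09  211.78] lift 124.98 yaw 1.95 F [-0.5  0.3 -0.9] T [0.01 0.02 0.  ] w 0.1 j6 1.29 t 28.5 tilt [-0.0103 -0.0269]
```

View pics/c9.png

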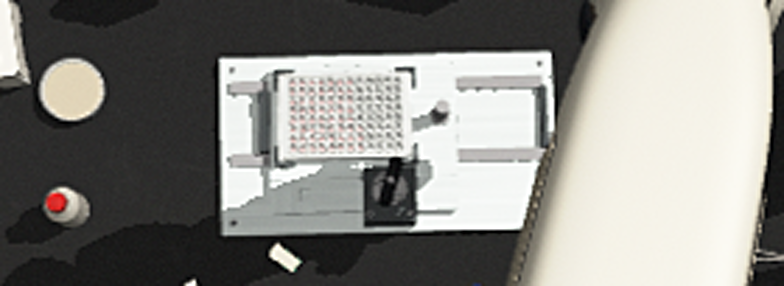

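View pics/c10.png

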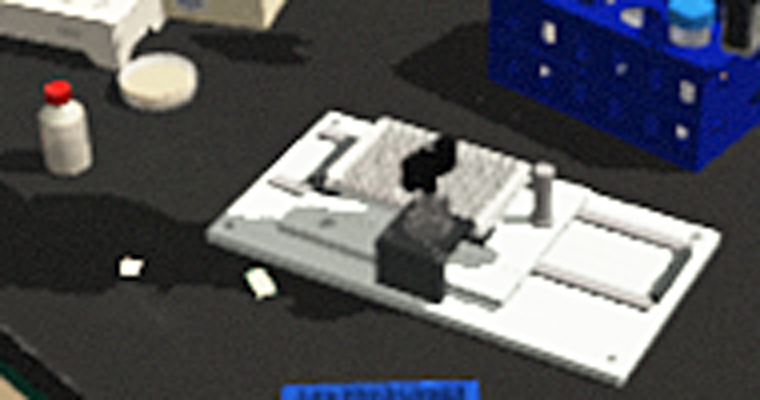

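View pics/w9.png

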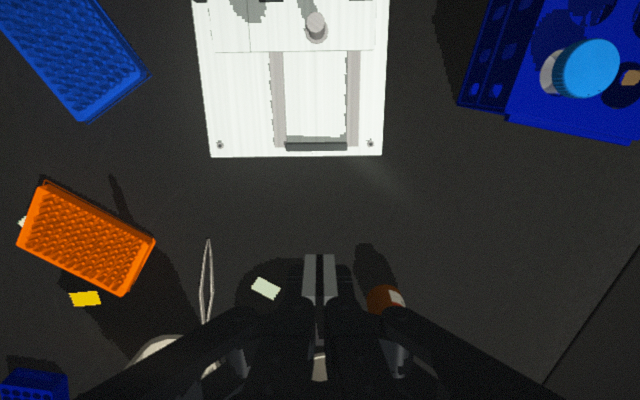

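```bash
python3 - <<'E'
from h import *
d=load('t9');p=plane(d,180+441/2.8,130+106/2.8,.067);print('post top now',p)
d=load('w9');q=plane(d,316,20,.067);print('wrist',q)
for a in (p,q): print(np.linalg.norm(a[:2]-np.array([.5815,-.109])))
d=load('s9');P=pts(d);v,u=np.mgrid[0:400,0:640]
g=P[150:250,300:345];m=(g[...,2]>.104)&(g[...,2]<.125);print('bar top z',np.percentile(g[...,2][(g[...,2]>.08)&(g[...,2]<.13)],[50,95]))
im=cv2.resize(load('t9')['image'][140:222,250:350,::-1],None,fx=7,fy=7,interpolation=cv2.INTER_CUBIC);cv2.imwrite('pics/c11.png',im)
E
```

```text
post top now [ 0.57627141 -0.02850242  0.067     ]
wrist [ 0.57865406 -0.02893399  0.067     ]
0.08066721115497366
0.08011657095853097
bar top z [0.1051215  0.11468694]
```

View pics/c11.png

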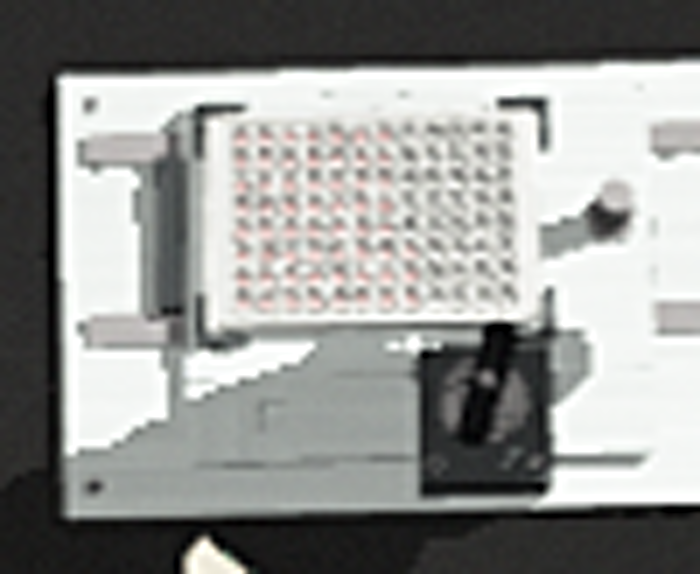

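The post has moved 80 mm, the tray's left edge meets the stop block, the plate sits between its lips, and the plunger is still up and turned. The robot is clear, so I'm handing it in.

```bash
python3 -c "
from workcell import order
print(order.job_done())"
```

```text
the job is handed in; nothing more can be done
None
```

The plunger is parked in its rest notch and the tray is home against the left stop. I handed the job in at about 29 s of the 61 s allowed.

**Plunger:** I gripped the T-handle and lifted it, then turned it counter-clockwise with the pin riding lightly on the collar. It dropped into the notch at about 1.25 rad, at a lift of about 9 mm. After I let go it stayed up, with the bar top at 113–115 mm and the bar's yaw at 75°.

**Tray:** I pushed the post with the closed gripper at roughly 0.05 m/s. It stopped after 80 mm, and a further push showing 5 N (sliding takes about 3 N) did not move it. The top and wrist views put the post's travel at 80.7 and 80.1 mm.

**Surroundings:** The plate is still between its lips. The petri dish, both bottles and the forceps were in the last pictures and looked undisturbed, though I did not measure their positions. The robot was touching nothing.

**One slip:** While lifting, I sent two moves without checking between them, and the plunger rested briefly against its top stop. The wrist read 18.8 N in total, about 8 N of it beyond the spring. That is under the 28 N limit, but it did touch the stop, and I backed off before turning.

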